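Put the balance's check weights back into their storage cups

TASK

The daily balance check is done: move the four brass check weights from the grey carrier board to the storage rack, each into the black cup bored for its size (the largest weight in the largest cup, and so on down to the smallest). Keep every weight upright and set it down gently so that it stands fully on the floor of its cup, never let two weights knock together, and let go of them all.

Things in the scene. Friction and masses are not known exactly. Their poses are not given: they have to be found in the camera images.
- weight_largest: the largest of four brass-coloured knob weights: upright round body 38 mm in diameter with straight sides from the foot up to about 36 mm, then sloping in to a small knob, 60 mm tall over all, about 500 g; starts standing in one of the four recesses of the carrier; origin at the centre of its underside, z up.
- weight_second: the second largest of four brass-coloured knob weights: upright round body 30 mm in diameter with straight sides from the foot up to about 28 mm, then sloping in to a small knob, 46 mm tall over all, about 200 g; starts standing in one of the four recesses of the carrier; origin at the centre of its underside, z up.
- weight_third: the third largest (second smallest) of four brass-coloured knob weights: upright round body 24 mm in diameter with straight sides from the foot up to about 22 mm, then sloping in to a small knob, 37 mm tall over all, about 100 g; starts standing in one of the four recesses of the carrier; origin at the centre of its underside, z up.
- weight_smallest: the smallest of four brass-coloured knob weights: upright round body 20 mm in diameter with straight sides from the foot up to about 18 mm, then sloping in to a small knob, 30 mm tall over all, about 50 g; starts standing in one of the four recesses of the carrier; origin at the centre of its underside, z up.
- cup_largest: the largest of four black round cups with flared lip and green felt floor, fixed on the rack; 28 mm high, outside 54 mm (62 mm over the lip); bore 44 mm for the 38 mm weight, widening to 52 mm over the top 5 mm; floor 12 mm above its origin (16 mm deep). Origin: centre of its underside, 8 mm above the worktop; y along the row of cups, z up.
- cup_second: the second largest of four black round cups with flared lip and green felt floor, fixed on the rack; 23 mm high, outside 46 mm (54 mm over the lip); bore 36 mm for the 30 mm weight, widening to 44 mm over the top 5 mm; floor 10 mm above its origin (13 mm deep). Origin: centre of its underside, 8 mm above the worktop; y along the row of cups, z up.
- cup_third: the third largest (second smallest) of four black round cups with flared lip and green felt floor, fixed on the rack; 18 mm high, outside 40 mm (48 mm over the lip); bore 30 mm for the 24 mm weight, widening to 38 mm over the top 5 mm; floor 8 mm above its origin (10 mm deep). Origin: centre of its underside, 8 mm above the worktop; y along the row of cups, z up.
- cup_smallest: the smallest of four black round cups with flared lip and green felt floor, fixed on the rack; 14 mm high, outside 36 mm (44 mm over the lip); bore 26 mm for the 20 mm weight, widening to 34 mm over the top 5 mm; floor 7 mm above its origin (7 mm deep). Origin: centre of its underside, 8 mm above the worktop; y along the row of cups, z up.
- carrier: fixed grey carrier board, 70 x 254 x 12 mm, steel grip bar over each end (27 mm high); four recesses, 44 mm wide, 3 mm deep, in a row along its y at -93, -31, 31, 93 mm, in which the weights start, their feet 9 mm above the worktop, in any order. Origin: centre of its underside; x across the row, z up.
- rack: fixed aluminium storage rack, 76 x 254 mm, 8 mm thick, rim 14 mm high along both long sides; carries the four cups in a row along its y at -93, -31, 31, 93 mm, in any order. Origin: centre of its underside; x across the row, z up. Rack and carrier may change sides.
Mind the look-alikes: they are no part of the job. Leave any green look-alike of the weight_second alone.

How it is judged:
At the end, for the whole second after the job is handed in: Each weight stands upright (within 6 degrees), at rest, in the cup of its own rank in size: within 6 mm of the cup's axis, its foot within 3 mm of the cup's floor (horizontal distance between weight_largest and cup_largest below 0.006 m and z of weight_largest in the frame of cup_largest between 0.008 and 0.015 m and angle between each of weight_largest, weight_second, weight_third, weight_smallest's own z axis and vertical below 0.1 rad and linear speed of each of weight_largest, weight_second, weight_third, weight_smallest below 0.02 m/s and horizontal distance between weight_second and cup_second below 0.006 m and z of weight_second in the frame of cup_second between 0.006 and 0.013 m and horizontal distance between weight_third and cup_third below 0.006 m and z of weight_third in the frame of cup_third between 0.004 and 0.011 m and horizontal distance between weight_smallest and cup_smallest below 0.006 m and z of weight_smallest in the frame of cup_smallest between 0.003 and 0.01 m); the robot touches nothing.
It fails at once if a weight is tipped over (angle between any of weight_largest, weight_second, weight_third, weight_smallest's own z axis and vertical above 0.7 rad).
It fails at once if two weights knock together (contact force between any of weight_second, weight_third, weight_smallest and weight_largest above 0.5 N or contact force between any of weight_third, weight_smallest and weight_second above 0.5 N or contact force between weight_smallest and weight_third above 0.5 N).
It fails at once if a weight is dropped or slammed into its cup (faster than 0.5 m/s just over or inside it) ((linear speed of weight_largest above 0.5 m/s and horizontal distance between weight_largest and cup_largest below 0.015 m and z of weight_largest in the frame of cup_largest below 0.045 m) or (linear speed of weight_second above 0.5 m/s and horizontal distance between weight_second and cup_second below 0.015 m and z of weight_second in the frame of cup_second below 0.045 m) or (linear speed of weight_third above 0.5 m/s and horizontal distance between weight_third and cup_third below 0.015 m and z of weight_third in the frame of cup_third below 0.045 m) or (linear speed of weight_smallest above 0.5 m/s and horizontal distance between weight_smallest and cup_smallest below 0.015 m and z of weight_smallest in the frame of cup_smallest below 0.045 m)).
It also fails if it takes over 106 s, if anything falls off the work surface, if the arm or the gripper's body presses on something with over 40 N, if the wrist force passes 120 N, or if a joint passes its speed limit or range.

ROBOT

A 7-joint arm with a two-finger parallel gripper is mounted at the origin on a cart in front of the work surface, level with it; the furniture and walls round the work are solid. World frame = base frame: x ahead of the robot, y to its left, z up, the work surface at z = 0. Lengths are in m, angles in rad, forces in N, time in s.
With the tool pointing down it reaches from about 0.4 to 0.875 m from the base axis. Payload 19.3 kg.
Tool frame: the origin (TCP) lies at the very end of the fingers, on their centre line; the grasp point (between the pads) lies 19 mm behind it; z points along the fingers, y is the line along which they close (so a half turn about z gives the same grasp; the last joint's range is limited). The gripper opens to 85 mm and grips with 20 to 120 N. Pads are 22 mm wide; open, the fingers measure 114 mm over their backs; the gripper's body (76 mm by 85 mm) begins 54 mm behind the grasp point. The pads swing forward as they close: fully open they stand 13 mm farther back than shut.
Start: joints at [-1.243, 0.521, -0.036, 1.599, 0.021, 1.021, -0.113], TCP at [0.242, 0.576, 0.231] pointing down, gripper open.
Joint ranges: [-2.91, 2.91], [-0.3, 2.13], [-1.5, 1.42], [0.17, 2.43], [-1.26, 4.41], [0.16, 1.93], [-2.52, 2.52]. Speed limits (rad/s): [1.89, 1.89, 2.39, 2.39, 3.01, 3.01, 3.01].

INTERFACE

Orientations are given as [roll, pitch, yaw] about the fixed x, y, z axes, in that order (R = Rz(yaw) Ry(pitch) Rx(roll)).
In Python, from workcell import bot gives the robot as it stands.
- The arm moves only by the shell command python3 -m crank 'ROWS' [FORCE]. ROWS is a JSON object of lists of equal length, an entry for each row: "travel": the shift along the world's x, y, z in cm, a list of three; "turn": the turn, a rotation vector about the world's x, y, z in degrees, a list of three; "gripper": the closure, from 0 (fully open) to 1 (shut). A call has exactly 5 rows; each row is the pose to reach, as a shift and turn from the pose commanded when the call began; what a row does not reach only later rows make up. A row lasts 1/10 s, in which the tool goes at most 50 mm and 8.59 degrees, less where a joint would pass 70% of its speed; a pose out of reach is approached as far as the arm can. A call with a gripper value outside its range is refused whole. The fingers move at their own pace and stop on an object; FORCE is the grip in N (left out, the last holds). Time passes only in rows, so rows that repeat a pose let the fingers close, or fill a call up. It gives the time, the measured TCP pose, the force, the opening and the grip force at its end, in the units of the state.
- bot.observe(): the state, without advancing time (a new reading comes with each control period).
- bot.grab_frame(name): name is "side" or "top" or "wrist"; returns a dict with "pixels" (400x640x3 uint8, red, green, blue), "fx", "fy", "cx", "cy" (pixels), "dist" ([k1, k2, p1, p2, k3] as OpenCV has them; the pictures are not rectified), "extrinsics" (4x4, takes a point from world to camera coordinates). Camera axes: x right, y down, z forward; pixel columns grow to the right and rows downward; lengths in m; the calibration is good to about 2 mm. A picture is of the moment at which its call begins. There is no depth.
- bot.job_done(): hands the job in; it is judged then, once.
The state is a dict: "clock": time; "qpos": joint angles; "qd": joint speeds; "joint_efforts": joint torques, N m; "position": TCP position; "tool_rot": TCP orientation; "force": force on the tool from outside, world axes, zero at the start; "moment": the same for the moment, N m; "grip_width": finger opening in m; "finger_force": force on a finger pad.
Only numpy, scipy, OpenCV 4.12 (cv2) and the standard library are available. Lean on these libraries where they do the work, as an engineer would, in place of code of your own. Each camera call takes 0.05 s, during which the arm holds its last target. There are 200 camera calls.

## Working session

There is one attempt and no reset: what is moved stays moved. The work goes in short steps, Python scripts to look and compute and a shell command to move; the robot and the scene stay as the last step left them, time stands still between calls to the robot, and variables do not carry over. Pictures are saved under pics/ and viewed, at most 14 in all, crops included, and the job is handed in when it is done.

```bash
mkdir -p pics; ls; cat > h.py <<'E'
import numpy as np, cv2
from workcell import bot
def grab(n,save=None):
    f=bot.grab_frame(n); f['K']=np.array([[f['fx'],0,f['cx']],[0,f['fy'],f['cy']],[0,0,1.]])
    f['E']=np.array(f['extrinsics']); f['d']=np.array(f['dist'],float); f['bgr']=cv2.cvtColor(np.array(f['pixels']),cv2.COLOR_RGB2BGR)
    if save: cv2.imwrite('pics/'+save,f['bgr'])
    return f
def ray(f,uv):
    p=cv2.undistortPoints(np.array(uv,float).reshape(-1,1,2),f['K'],f['d']).reshape(-1,2)
    R,t=f['E'][:3,:3],f['E'][:3,3]
    return -R.T@t, np.c_[p,np.ones(len(p))]@R
def onz(f,uv,z):
    c,d=ray(f,uv); return c+d*((z-c[2])/d[:,2])[:,None]
def proj(f,P):
    R,t=f['E'][:3,:3],f['E'][:3,3]
    return cv2.projectPoints(np.array(P,float).reshape(-1,1,3),cv2.Rodrigues(R)[0],t,f['K'],f['d'])[0].reshape(-1,2)
def tri(f1,u1,f2,u2):
    c1,d1=ray(f1,u1);c2,d2=ray(f2,u2);out=[]
    for a,b in zip(d1,d2):
        s=np.linalg.lstsq(np.c_[a,-b],c2-c1,rcond=None)[0]; p,q=c1+a*s[0],c2+b*s[1]
        out.append(np.r_[(p+q)/2,np.linalg.norm(p-q)])
    return np.array(out)
E
python3 - <<'E'
from h import *
for n in ('top','side','wrist'):
    f=grab(n,n+'0.png'); R,t=f['E'][:3,:3],f['E'][:3,3]; print(n,f['fx'],(-R.T@t).round(3),R[2].round(2))
s=bot.observe(); print(s)
a=[cv2.imread(f'pics/{n}0.png') for n in ('top','side')]
E
```

```text
pics
top 367.60512558137833 [0.453 0.085 0.905] [ 0.05 -0.01 -1.  ]
side 378.5046681807277 [0.663 0.768 0.491] [-0.2  -0.81 -0.55]
wrist 304.35045048612056 [0.175 0.605 0.374] [ 0.26 -0.11 -0.96]
{'clock': 0.15, 'qpos': array([-1.24322159,  0.52187703, -0.03631663,  1.59986076,  0.0211931 ,
        1.02111752, -0.11279078]), 'qd': array([ 0.00016265, -0.00258181,  0.00012795, -0.00172981,  0.00057173,
       -0.00193117, -0.00132101]), 'joint_efforts': array([ 2.46642019e-03, -9.27386570e+01,  1.98097654e+00, -3.70060050e+01,
        1.79869181e-02,  6.17575613e-03, -6.52140511e-05]), 'position': array([0.24203813, 0.57595596, 0.23086395]), 'tool_rot': array([-3.14071665e+00,  5.89299291e-05,  2.74380159e+00]), 'force': array([1.17483508, 0.18955531, 0.36427623]), 'moment': array([ 0.06519071, -0.01316699, -0.04458761]), 'finger_force': 0.0, 'grip_width': 0.085592349278154}
```

View pics/top0.png

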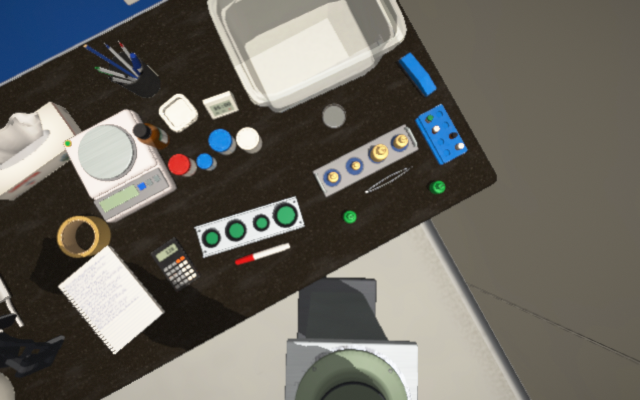

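View pics/side0.png

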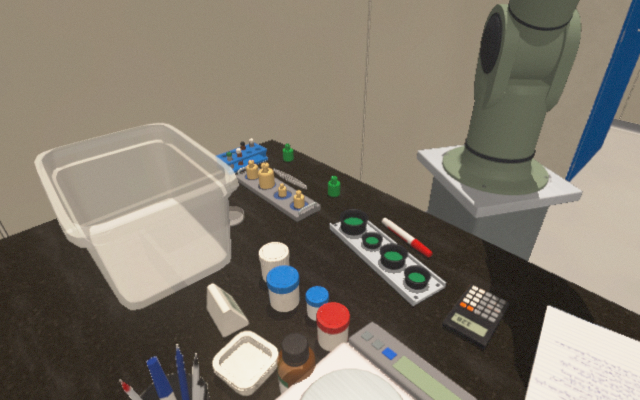

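Top view: the brass weights on the carrier are at (332,177), (355,166), (379,152) and (401,141). The cups on the rack are at (211,238), (235,230), (262,223) and (286,214).

Possible mix-ups:
- green knob weights at (349,216) and (438,187)
- tube-block pegs near (440,130)
- the brass ring (tape) at (83,237)

I choose only the brass-coloured weights standing in the grey carrier. Next I'll make a coarse measurement and one close crop.

```bash
python3 - <<'E'
from h import *
t=grab('top');s=grab('side')
def blobs(f,lo,hi,roi,amin):
    m=cv2.inRange(cv2.cvtColor(f['bgr'],cv2.COLOR_BGR2HSV),lo,hi); k=np.zeros_like(m);x0,y0,x1,y1=roi;k[y0:y1,x0:x1]=255;m&=k
    n,l,st,c=cv2.connectedComponentsWithStats(m); return [(c[i].round(1),st[i]) for i in range(1,n) if st[i][4]>=amin]
for f,rb,rg in((t,(310,125,415,190),(190,190,310,260)),(s,(235,155,325,220),(330,205,450,300))):
    for nm,lo,hi,r in(('brass',(10,60,90),(30,255,255),rb),('green',(65,60,30),(95,255,255),rg)):
        for c,st in blobs(f,lo,hi,r,8): print(nm,c,st.tolist(),onz(f,[c],.03 if nm=='brass' else .017).round(3)[0])
a=cv2.resize(t['bgr'][120:205,305:425],None,fx=5,fy=5,interpolation=cv2.INTER_CUBIC)
b=cv2.resize(s['bgr'][140:225,220:340],None,fx=5,fy=5,interpolation=cv2.INTER_CUBIC)
cv2.imwrite('pics/crop1.png',cv2.resize(np.vstack([a,b]),None,fx=.69,fy=.69))
E
```

```text
brass [400.4 140.9] [394, 134, 14, 14, 151] [ 0.64  -0.102  0.03 ]
brass [379.1 152.4] [371, 144, 18, 18, 244] [ 0.61  -0.051  0.03 ]
brass [355.4 165.3] [352, 162, 8, 8, 57] [0.578 0.005 0.03 ]
brass [332.6 176.7] [328, 172, 10, 11, 88] [0.549 0.059 0.03 ]
green [285.5 214.9] [276, 205, 20, 21, 311] [0.455 0.17  0.017]
green [261.3 222.6] [255, 217, 13, 12, 124] [0.435 0.227 0.017]
green [236.1 230.2] [228, 222, 17, 17, 218] [0.415 0.287 0.017]
green [211.5 237.8] [205, 231, 14, 14, 159] [0.395 0.345 0.017]
brass [261.  174.1] [246, 160, 29, 29, 554] [ 0.618 -0.071  0.03 ]
brass [281.9 189.8] [278, 183, 9, 14, 96] [0.579 0.016 0.03 ]
brass [298.5 199.2] [293, 190, 12, 19, 175] [0.549 0.065 0.03 ]
green [353.2 220.9] [343, 217, 21, 9, 137] [0.45  0.157 0.017]
green [371.6 240.3] [365, 237, 14, 8, 89] [0.434 0.228 0.017]
green [392.8 255.6] [384, 251, 19, 10, 151] [0.411 0.28  0.017]
green [416.4 277.1] [408, 272, 18, 11, 149] [0.393 0.343 0.017]
```

View pics/crop1.png

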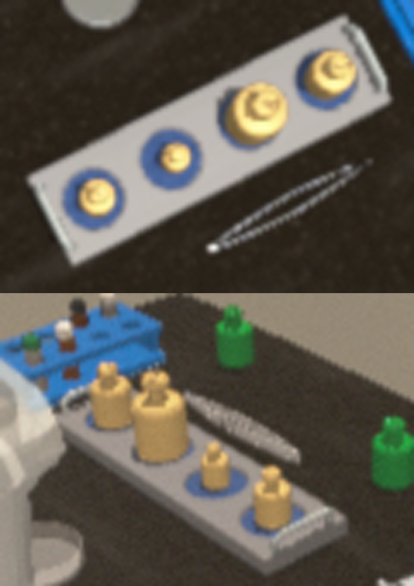

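The close crop confirms the order along the carrier, from left (+y) to right: third, smallest, largest, second. The two green ones stand off the board and I leave them alone. The cups, from right to left, are largest, smallest, second, third. I'll move the wrist camera over the rack first.

```bash
python3 -m crank '{"travel":[[1.7,-2.9,0],[3.4,-5.8,0],[5.1,-8.7,0],[6.8,-11.5,0],[8.6,-14.4,0]],"turn":[[0,0,-5],[0,0,-10],[0,0,-15],[0,0,-20],[0,0,-24]],"gripper":[0,0,0,0,0]}' 60
python3 -m crank '{"travel":[[2.2,-3.6,0],[4.3,-7.2,0],[6.5,-10.8,0],[8.6,-14.4,0],[8.6,-14.4,0]],"turn":[[0,0,-6],[0,0,-12],[0,0,-18],[0,0,-24],[0,0,-24]],"gripper":[0,0,0,0,0]}'
python3 - <<'E'
from h import *
f=grab('wrist','w1.png'); R,t=f['E'][:3,:3],f['E'][:3,3]; print((-R.T@t).round(3),R.round(2).tolist()); s=bot.observe(); print(s['clock'],s['position'],s['tool_rot'],abs(s['qd']).max())
E
```

```text
clock: 0.75
position: [0.3285, 0.431, 0.2313]
tool_rot: [3.142, -0.0, 2.322]
force: [-0.0, 0.2, 0.4]
grip_width: 0.0854
finger_force: 0.0
clock: 1.25
position: [0.4167, 0.2834, 0.2316]
tool_rot: [3.141, 0.002, 1.896]
force: [-0.3, 1.2, 0.3]
grip_width: 0.0855
finger_force: 0.0
[0.392 0.352 0.375] [[0.95, 0.32, 0.0], [0.31, -0.91, 0.28], [0.09, -0.27, -0.96]]
1.3 [0.41534645 0.28603123 0.2315004 ] [3.14123541e+00 4.89512035e-04 1.90128150e+00] 0.051420534511702545
```

View pics/w1.png

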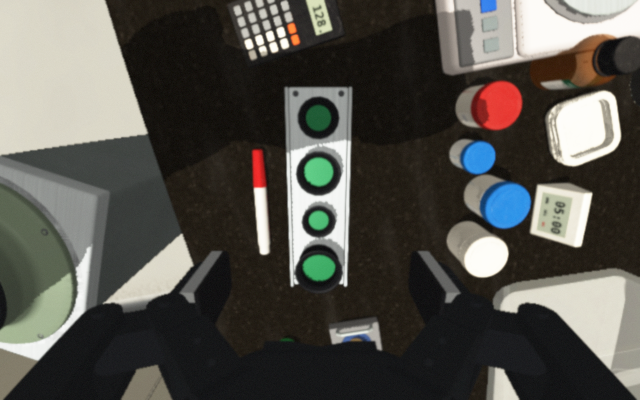

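The wrist view shows the cups at (318,118) third, (319,171) second, (318,220) smallest and (319,267) largest. I'll step 8 cm towards the carrier for a second view and triangulate.

```bash
cat >> h.py <<'E'
def cc(f,lo,hi,roi,amin):
    m=cv2.inRange(cv2.cvtColor(f['bgr'],cv2.COLOR_BGR2HSV),lo,hi); k=np.zeros_like(m);x0,y0,x1,y1=roi;k[y0:y1,x0:x1]=255;m&=k
    m=cv2.morphologyEx(m,cv2.MORPH_CLOSE,np.ones((5,5)))
    r=[]
    for c in cv2.findContours(m,cv2.RETR_EXTERNAL,cv2.CHAIN_APPROX_NONE)[0]:
        if cv2.contourArea(c)>=amin:
            e=cv2.fitEllipse(cv2.convexHull(c)); r.append((e[0][0],e[0][1],e[1][0],e[1][1]))
    return np.array(sorted(r,key=lambda a:a[1]))
E
python3 - <<'E'
from h import *; import pickle
f=grab('wrist'); pickle.dump(f,open('wa.pkl','wb'))
print(bot.observe()['position'],abs(bot.observe()['qd']).max())
E
python3 -m crank '{"travel":[[0.5,-1.5,0],[1.0,-3.0,0],[1.6,-4.7,0],[2.1,-6.2,0],[2.6,-7.6,0]],"turn":[[0,0,0],[0,0,0],[0,0,0],[0,0,0],[0,0,0]],"gripper":[0,0,0,0,0]}'
python3 -m crank '{"travel":[[0,0,0],[0,0,0],[0,0,0],[0,0,0],[0,0,0]],"turn":[[0,0,0],[0,0,0],[0,0,0],[0,0,0],[0,0,0]],"gripper":[0,0,0,0,0]}' >/dev/null
python3 - <<'E'
from h import *; import pickle
a=pickle.load(open('wa.pkl','rb')); b=grab('wrist','w2.png')
G=((60,90,30),(90,255,255))
ea=cc(a,*G,(285,85,355,300),80); eb=cc(b,*G,(260,0,370,260),80)
print(ea.round(1)); print(eb.round(1))
if len(ea)==len(eb): print(tri(a,ea[:,:2],b,eb[:,:2]).round(4))
for f,e in((a,ea),(b,eb)): print(onz(f,e[:,:2],.018).round(4))
s=bot.observe(); print(s['position'],s['tool_rot'])
E
```

```text
[0.41445517 0.28765892 0.23138996] 0.028551036196155
clock: 1.85
position: [0.4399, 0.2127, 0.2312]
tool_rot: [-3.141, -0.0, 1.909]
force: [0.2, 0.9, 0.5]
grip_width: 0.0848
finger_force: 0.0
[[318.8 120.5  26.4  27.3]
 [318.5 174.3  30.7  31.3]
 [318.3 222.5  21.   21.7]
 [318.3 269.8  27.7  34.2]]
[[320.   47.5  28.1  30. ]
 [319.4 106.8  32.4  33.2]
 [318.9 161.5  22.8  23.4]
 [318.5 212.9  33.7  36.3]]
[[3.926e-01 3.453e-01 1.530e-02 0.000e+00]
 [4.125e-01 2.863e-01 1.780e-02 0.000e+00]
 [4.324e-01 2.272e-01 1.440e-02 1.000e-04]
 [4.520e-01 1.696e-01 2.510e-02 1.000e-04]]
[[0.3926 0.3453 0.018 ]
 [0.4125 0.2864 0.018 ]
 [0.432  0.2284 0.018 ]
 [0.4532 0.1658 0.018 ]]
[[0.3928 0.3448 0.018 ]
 [0.4125 0.2863 0.018 ]
 [0.4323 0.2277 0.018 ]
 [0.4528 0.1673 0.018 ]]
[0.43997617 0.21258711 0.23126117] [-3.14150803e+00 -6.74862413e-05  1.90667674e+00]
```

The cup floors measured are 15.3, 17.8 and 14.4 mm, which agree with the text. The largest was partly hidden in one view, so its centre comes from the second view and the row spacing. Next, the same over the carrier.

```bash
python3 -m crank '{"travel":[[1.5,-2.2,0],[3,-4.4,0],[4.4,-6.6,0],[5.9,-8.8,0],[7.4,-11,0]],"turn":[[0,0,2],[0,0,4],[0,0,6],[0,0,8],[0,0,10.3]],"gripper":[0,0,0,0,0]}' >/dev/null
python3 -m crank '{"travel":[[1.6,-2.4,0],[3.2,-4.8,0],[4.8,-7.2,0],[6.4,-9.6,0],[6.4,-9.6,0]],"turn":[[0,0,0],[0,0,0],[0,0,0],[0,0,0],[0,0,0]],"gripper":[0,0,0,0,0]}' >/dev/null
python3 -m crank '{"travel":[[0,0,0],[0,0,0],[0,0,0],[0,0,0],[0,0,0]],"turn":[[0,0,0],[0,0,0],[0,0,0],[0,0,0],[0,0,0]],"gripper":[0,0,0,0,0]}'
python3 - <<'E'
from h import *; import pickle
f=grab('wrist','w3.png'); pickle.dump(f,open('wa.pkl','wb'))
E
python3 -m crank '{"travel":[[0.7,-1.2,0],[1.4,-2.4,0],[2.1,-3.7,0],[2.8,-4.9,0],[3.5,-6.1,0]],"turn":[[0,0,0],[0,0,0],[0,0,0],[0,0,0],[0,0,0]],"gripper":[0,0,0,0,0]}' >/dev/null
python3 -m crank '{"travel":[[0,0,0],[0,0,0],[0,0,0],[0,0,0],[0,0,0]],"turn":[[0,0,0],[0,0,0],[0,0,0],[0,0,0],[0,0,0]],"gripper":[0,0,0,0,0]}'
python3 - <<'E'
from h import *; import pickle
a=pickle.load(open('wa.pkl','rb')); b=grab('wrist','w4.png'); pickle.dump(b,open('wb.pkl','wb'))
cv2.imwrite('pics/crop2.png',cv2.resize(np.hstack([a['bgr'][:320,200:440],b['bgr'][:320,200:440]]),None,fx=1.6,fy=1.6,interpolation=cv2.INTER_CUBIC))
E
```

```text
clock: 3.9
position: [0.5781, 0.0066, 0.2314]
tool_rot: [3.141, -0.0, 2.086]
force: [-0.1, -0.8, 0.0]
grip_width: 0.0855
finger_force: 0.0
clock: 4.95
position: [0.6131, -0.0543, 0.2314]
tool_rot: [3.141, -0.0, 2.086]
force: [0.7, -0.6, 0.4]
grip_width: 0.0852
finger_force: 0.0
```

View pics/crop2.png

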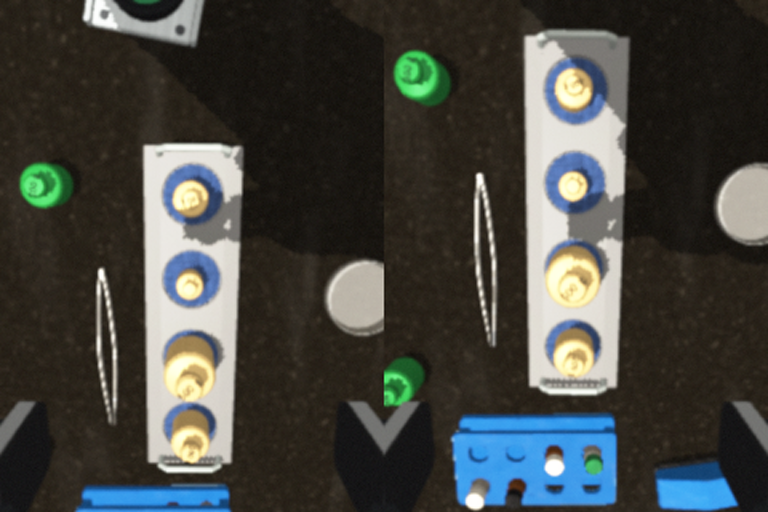

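Both crops show the weights in their blue-felted recesses, from top to bottom third, smallest, largest, second. In the right crop they sit at about (575,88), (573,185), (573,278) and (573,352). I'll take the foot edges and axes from both views.

```bash
cat >> h.py <<'E'
def feet(f,roi,rad,zf=.009,amin=60,lo=(8,50,60),hi=(32,255,255)):
    "near (camera-side) foot-edge pixel and axis for each brass blob, sorted down the picture"
    m=cv2.inRange(cv2.cvtColor(f['bgr'],cv2.COLOR_BGR2HSV),lo,hi); k=np.zeros_like(m);x0,y0,x1,y1=roi;k[y0:y1,x0:x1]=255
    m=cv2.morphologyEx(m&k,cv2.MORPH_CLOSE,np.ones((3,3)))
    cs=[c for c in cv2.findContours(m,cv2.RETR_EXTERNAL,cv2.CHAIN_APPROX_NONE)[0] if cv2.contourArea(c)>amin]
    cs.sort(key=lambda c:c[:,0,1].mean()); C=ray(f,[[0,0]])[0]; n=proj(f,[[C[0],C[1],.01]])[0]; out=[]
    for c,r in zip(cs,rad):
        p=c[:,0].astype(float); ctr=(p.min(0)+p.max(0))/2; d=(ctr-n)/np.linalg.norm(ctr-n); e=np.array([-d[1],d[0]])
        q=n+d*((p-n)@d).min()+e*((((p-n)@e).min()+((p-n)@e).max())/2); far=n+d*((p-n)@d).max()+(q-n)@e*e
        g=onz(f,[q],zf)[0]; h=g[:2]-C[:2]; dist=np.linalg.norm(h)
        ax=g[:2]+r*h/dist
        out.append(np.r_[q,far,ax,dist,np.ptp((p-n)@e)+1])
    return np.array(out)
E
python3 - <<'E'
from h import *; import pickle
a=pickle.load(open('wa.pkl','rb')); b=pickle.load(open('wb.pkl','rb'))
np.set_printoptions(suppress=True,precision=4)
rad=[.012,.010,.019,.015]
A=feet(a,(280,80,360,300),rad);B=feet(b,(280,15,360,245),rad)
print(A);print(B)
print('near foot edge tri',tri(a,A[:,:2],b,B[:,:2])); 
E
```

```text
[[319.7296 112.0722 317.4567 135.0452   0.5527   0.0732   0.0001  22.5872]
 [318.2651 167.9564 317.8097 186.0706   0.5766   0.003    0.0655  17.0703]
 [318.3329 209.9492 317.7782 250.0246   0.6074  -0.0514   0.119   33.08  ]
 [318.2235 255.9718 317.8784 289.9886   0.6369  -0.1037   0.1831  25.0393]]
[[318.764   69.0251 318.2352  42.9344   0.5461   0.0592   0.0467  24.0763]
 [322.0232 108.0126 313.4908 123.7235   0.5766   0.0239   0.0053  18.4768]
 [318.517  153.9057 317.5086 191.1492   0.6077  -0.0509   0.0484  35.1499]
 [318.2873 204.9591 317.8192 235.9822   0.6372  -0.1032   0.1124  25.118 ]]
near foot edge tri [[ 0.5407  0.0694 -0.1751  0.0012]
 [ 0.5741  0.0129  0.0089  0.0049]
 [ 0.5984 -0.0342  0.0104  0.0007]
 [ 0.6295 -0.0897  0.0107  0.0006]]
```

Second weight at (0.637,-0.1035), largest (0.6076,-0.0512), smallest (0.5766,0.003), third (0.546,0.059). Feet are measured at about 10 mm. The largest goes first.

```bash
python3 -m crank '{"travel":[[-0.3,0.2,-2],[-0.6,0.3,-5],[-0.6,0.3,-9],[-0.6,0.3,-13],[-0.6,0.3,-16]],"turn":[[0,0,0],[0,0,0],[0,0,0],[0,0,0],[0,0,0]],"gripper":[0,0,0,0,0]}' 60
python3 -m crank '{"travel":[[0,0,-1.5],[0,0,-3],[0,0,-4],[0,0,-4.3],[0,0,-4.3]],"turn":[[0,0,0],[0,0,0],[0,0,0],[0,0,0],[0,0,0]],"gripper":[0,0,0,0,0]}'
python3 -m crank '{"travel":[[0,0,0],[0,0,0],[0,0,0],[0,0,0],[0,0,0]],"turn":[[0,0,0],[0,0,0],[0,0,0],[0,0,0],[0,0,0]],"gripper":[0.2,0.3,0.4,0.5,0.6]}'
python3 -m crank '{"travel":[[0,0,0],[0,0,0],[0,0,0],[0,0,0],[0,0,0]],"turn":[[0,0,0],[0,0,0],[0,0,0],[0,0,0],[0,0,0]],"gripper":[0.7,0.8,0.8,0.8,0.8]}'
```

```text
clock: 5.5
position: [0.6064, -0.0515, 0.0692]
tool_rot: [-3.14, -0.001, 2.086]
force: [0.6, 0.3, 0.2]
grip_width: 0.0854
finger_force: 0.0
clock: 6.0
position: [0.6074, -0.0519, 0.0287]
tool_rot: [3.141, 0.0, 2.086]
force: [0.3, -0.8, 1.4]
grip_width: 0.0851
finger_force: 0.0
clock: 6.5
position: [0.6075, -0.0517, 0.0289]
tool_rot: [3.141, 0.0, 2.086]
force: [-2.0, 1.5, 7.7]
grip_width: 0.0359
finger_force: 59.1
clock: 7.0
position: [0.6075, -0.0517, 0.0289]
tool_rot: [3.141, 0.0, 2.086]
force: [-2.2, 1.4, 10.0]
grip_width: 0.0355
finger_force: 59.2
```

Grip width reads 35.5 mm against a 38 mm body, so I'll lift a little and look.

```bash
python3 -m crank '{"travel":[[0,0,0.5],[0,0,1.5],[0,0,2.5],[0,0,3],[0,0,3]],"turn":[[0,0,0],[0,0,0],[0,0,0],[0,0,0],[0,0,0]],"gripper":[0.8,0.8,0.8,0.8,0.8]}'
python3 - <<'E'
from h import *
f=grab('wrist'); s=grab('side')
a=cv2.resize(f['bgr'][180:400,180:460],(700,550)); b=cv2.resize(s['bgr'][90:230,200:340],(550,550))
cv2.imwrite('pics/g1.png',cv2.resize(np.hstack([a,b]),None,fx=.63,fy=.63))
E
```

```text
clock: 7.5
position: [0.6076, -0.0518, 0.0594]
tool_rot: [3.14, 0.001, 2.086]
force: [0.4, 0.8, -4.8]
grip_width: 0.0354
finger_force: 60.9
```

View pics/g1.png

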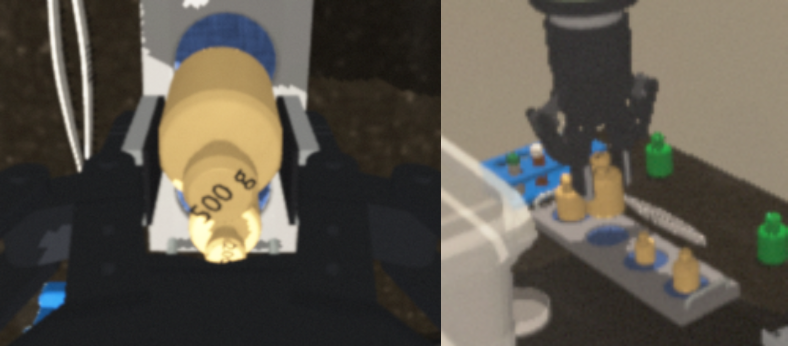

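It is held upright and the wrist force reads about 5 N. Now I carry it over the largest cup.

```bash
python3 -m crank '{"travel":[[0,0,2],[0,0,4],[0,0,6],[-1,1.4,7],[-2.5,3.5,7]],"turn":[[0,0,0],[0,0,0],[0,0,0],[0,0,0],[0,0,0]],"gripper":[0.8,0.8,0.8,0.8,0.8]}' >/dev/null
python3 -m crank '{"travel":[[-2,2.9,0],[-4,5.8,0],[-6,8.7,0],[-8,11.6,0],[-10,14.5,0]],"turn":[[0,0,-2],[0,0,-4],[0,0,-6],[0,0,-8],[0,0,-10.8]],"gripper":[0.8,0.8,0.8,0.8,0.8]}' >/dev/null
python3 -m crank '{"travel":[[-1.5,2,0],[-2.5,3.4,0],[-3,4,0],[-3,4,0],[-3,4,0]],"turn":[[0,0,0],[0,0,0],[0,0,0],[0,0,0],[0,0,0]],"gripper":[0.8,0.8,0.8,0.8,0.8]}'
python3 - <<'E'
from h import *
s=bot.observe(); print(s['position'],s['tool_rot'],abs(s['qd']).max())
f=grab('wrist','w5.png')
G=((60,90,30),(90,255,255)); e=cc(f,*G,(260,0,370,260),60); print(e.round(1)); print(onz(f,e[:,:2],.017).round(4))
cv2.imwrite('pics/g2.png',cv2.resize(f['bgr'][60:400,160:480],None,fx=1.6,fy=1.6))
E
```

```text
clock: 9.1
position: [0.4525, 0.1675, 0.1282]
tool_rot: [3.142, 0.0, 1.897]
force: [0.1, -1.3, -5.3]
grip_width: 0.0353
finger_force: 61.5
[0.45246533 0.16752873 0.12824515] [3.14154631e+00 3.65846646e-04 1.89671584e+00] 0.012796201455786917
[[321.7  40.3  47.4  50.4]
 [321.4 124.   32.5  32.8]
 [321.3 198.1  46.8  51.8]]
[[0.4124 0.2869 0.017 ]
 [0.4323 0.2276 0.017 ]
 [0.4523 0.1682 0.017 ]]
```

View pics/g2.png

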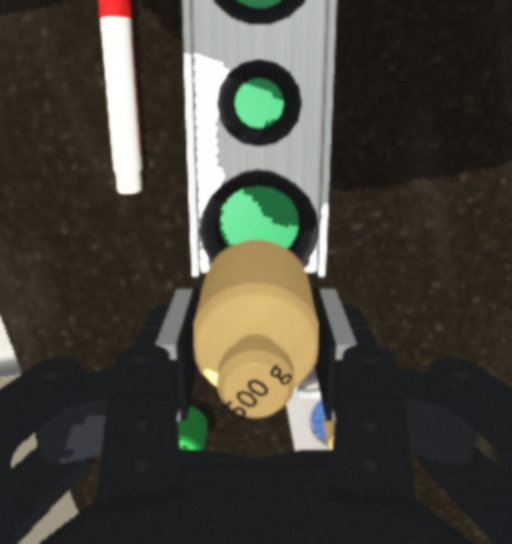

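The weight hangs centred ahead of the largest cup, which is measured at (0.4523,0.1682) against a TCP of (0.4525,0.1675). I lower it now.

```bash
python3 -m crank '{"travel":[[0,0.1,-1.5],[0,0.1,-3],[0,0.1,-4.5],[0,0.1,-6],[0,0.1,-7]],"turn":[[0,0,0],[0,0,0],[0,0,0],[0,0,0],[0,0,0]],"gripper":[0.8,0.8,0.8,0.8,0.8]}'
python3 -m crank '{"travel":[[0,0,-0.5],[0,0,-0.9],[0,0,-1.3],[0,0,-1.5],[0,0,-1.6]],"turn":[[0,0,0],[0,0,0],[0,0,0],[0,0,0],[0,0,0]],"gripper":[0.8,0.8,0.8,0.8,0.8]}'
python3 -m crank '{"travel":[[0,0,0],[0,0,-0.1],[0,0,-0.1],[0,0,-0.2],[0,0,-0.2]],"turn":[[0,0,0],[0,0,0],[0,0,0],[0,0,0],[0,0,0]],"gripper":[0.8,0.8,0.8,0.8,0.8]}'
```

```text
clock: 9.65
position: [0.4524, 0.1682, 0.0573]
tool_rot: [-3.141, 0.0, 1.896]
force: [-0.1, 0.3, -3.6]
grip_width: 0.0352
finger_force: 61.5
clock: 10.15
position: [0.4522, 0.1692, 0.0423]
tool_rot: [3.141, -0.0, 1.897]
force: [0.1, 0.7, -4.7]
grip_width: 0.0352
finger_force: 61.5
clock: 10.65
position: [0.4521, 0.1692, 0.0403]
tool_rot: [-3.142, 0.0, 1.897]
force: [-0.9, -0.3, -4.3]
grip_width: 0.0354
finger_force: 61.5
```

```bash
python3 -m crank '{"travel":[[0,0,-0.05],[0,0,-0.1],[0,0,-0.1],[0,0,-0.1],[0,0,-0.1]],"turn":[[0,0,0],[0,0,0],[0,0,0],[0,0,0],[0,0,0]],"gripper":[0.8,0.8,0.8,0.8,0.8]}'
python3 -m crank '{"travel":[[0,0,-0.05],[0,0,-0.05],[0,0,-0.05],[0,0,-0.05],[0,0,-0.05]],"turn":[[0,0,0],[0,0,0],[0,0,0],[0,0,0],[0,0,0]],"gripper":[0.8,0.8,0.8,0.8,0.8]}'
```

```text
clock: 11.15
position: [0.4522, 0.1692, 0.0399]
tool_rot: [3.141, -0.0, 1.897]
force: [-3.6, -0.9, 14.0]
grip_width: 0.0356
finger_force: 63.5
clock: 11.65
position: [0.4522, 0.1693, 0.0398]
tool_rot: [3.141, -0.001, 1.897]
force: [-6.8, -2.0, 27.4]
grip_width: 0.0355
finger_force: 65.0
```

The weight is on the floor. I ease off, open and rise.

```bash
python3 -m crank '{"travel":[[0,0,0.1],[0,0,0.1],[0,0,0.1],[0,0,0.1],[0,0,0.1]],"turn":[[0,0,0],[0,0,0],[0,0,0],[0,0,0],[0,0,0]],"gripper":[0.8,0.5,0.4,0.2,0]}'
python3 -m crank '{"travel":[[0,0,0],[0,0,2],[0,0,5],[0,0,9],[0,0,13]],"turn":[[0,0,0],[0,0,0],[0,0,0],[0,0,0],[0,0,0]],"gripper":[0,0,0,0,0]}'
python3 - <<'E'
from h import *
for n in('side','top'): f=grab(n); globals()[n]=f
a=cv2.resize(side['bgr'][180:290,310:440],None,fx=5,fy=5); b=cv2.resize(top['bgr'][190:260,190:310],None,fx=5,fy=5)
cv2.imwrite('pics/g3.png',cv2.resize(np.vstack([a[:,:600],b]),None,fx=.65,fy=.65))
E
```

```text
clock: 12.15
position: [0.4522, 0.1692, 0.0397]
tool_rot: [-3.142, 0.0, 1.897]
force: [0.2, 0.5, 0.4]
grip_width: 0.078
finger_force: 0.0
clock: 12.65
position: [0.4518, 0.1689, 0.171]
tool_rot: [-3.141, 0.0, 1.897]
force: [0.3, 0.6, 0.6]
grip_width: 0.0854
finger_force: 0.0
```

View pics/g3.png

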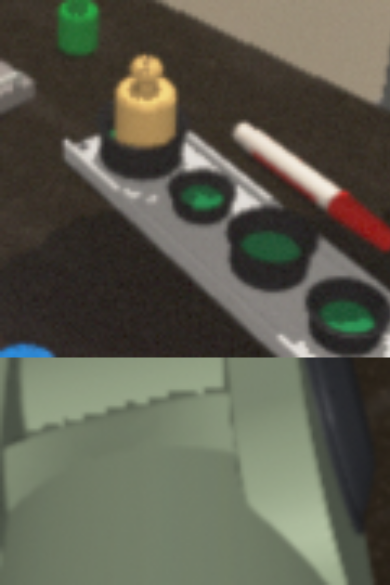

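The 500 g weight stands upright in the largest cup. Next is the third weight.

```bash
python3 -m crank '{"travel":[[2,-2.2,0],[4,-4.5,0],[6,-7,0],[8,-9.3,0],[9.4,-11,0]],"turn":[[0,0,2],[0,0,4],[0,0,6],[0,0,8],[0,0,10.5]],"gripper":[0,0,0,0,0]}' 50 >/dev/null
python3 -m crank '{"travel":[[0,0,0],[0,0,0],[0,0,-3],[0,0,-6],[0,0,-8]],"turn":[[0,0,0],[0,0,0],[0,0,0],[0,0,0],[0,0,0]],"gripper":[0,0,0,0,0]}'
python3 - <<'E'
from h import *
s=bot.observe(); print(s['position'],s['tool_rot'])
t=grab('side'); m=cc(t,(10,60,90),(30,255,255),(235,155,325,220),20); print(m.round(1))
E
```

```text
clock: 13.75
position: [0.5449, 0.0603, 0.088]
tool_rot: [-3.14, -0.001, 2.081]
force: [-1.1, -0.7, 0.6]
grip_width: 0.0858
finger_force: 0.0
[0.54486996 0.06034354 0.08800864] [-3.14018817e+00 -8.92637127e-04  2.08143161e+00]
[[252.  170.   12.5  20.1]
 [282.  189.7   8.4  14.5]
 [298.5 199.   11.7  19.3]]
```

```bash
python3 -m crank '{"travel":[[0.1,-0.1,-2],[0.1,-0.1,-4],[0.1,-0.1,-5.5],[0.1,-0.1,-6.4],[0.1,-0.1,-6.8]],"turn":[[0,0,0],[0,0,0],[0,0,0],[0,0,0],[0,0,0]],"gripper":[0,0,0,0,0]}'
python3 -m crank '{"travel":[[0,0,0],[0,0,0],[0,0,0],[0,0,0],[0,0,0]],"turn":[[0,0,0],[0,0,0],[0,0,0],[0,0,0],[0,0,0]],"gripper":[0.2,0.4,0.5,0.6,0.7]}'
python3 -m crank '{"travel":[[0,0,0],[0,0,0],[0,0,0],[0,0,0],[0,0,0]],"turn":[[0,0,0],[0,0,0],[0,0,0],[0,0,0],[0,0,0]],"gripper":[0.8,0.9,0.9,0.9,0.9]}'
python3 -m crank '{"travel":[[0,0,0.5],[0,0,1.5],[0,0,3],[0,0,5],[0,0,7]],"turn":[[0,0,0],[0,0,0],[0,0,0],[0,0,0],[0,0,0]],"gripper":[0.9,0.9,0.9,0.9,0.9]}'
```

```text
clock: 14.3
position: [0.5469, 0.0585, 0.0214]
tool_rot: [-3.141, -0.0, 2.081]
force: [0.1, -0.1, 0.1]
grip_width: 0.0851
finger_force: 0.0
clock: 14.8
position: [0.5473, 0.0582, 0.0221]
tool_rot: [3.141, 0.0, 2.081]
force: [0.0, -0.1, 0.3]
grip_width: 0.0256
finger_force: 0.0
clock: 15.3
position: [0.5473, 0.0582, 0.0223]
tool_rot: [3.141, -0.0, 2.08]
force: [-2.2, 0.3, 9.5]
grip_width: 0.022
finger_force: 48.6
clock: 15.8
position: [0.5472, 0.0581, 0.0936]
tool_rot: [3.141, 0.0, 2.08]
force: [0.2, 1.3, -1.2]
grip_width: 0.0218
finger_force: 49.2
```

The third weight is held (about 1 N). I raise it clear of the 500 g weight and carry it to its cup.

```bash
python3 -m crank '{"travel":[[0,0,2],[0,0,4],[-0.5,0.9,6],[-1.4,2.7,7],[-2.9,5.4,7]],"turn":[[0,0,0],[0,0,0],[0,0,0],[0,0,0],[0,0,0]],"gripper":[0.9,0.9,0.9,0.9,0.9]}' >/dev/null
python3 -m crank '{"travel":[[-1.8,3.4,0],[-3.6,6.8,0],[-5.4,10.2,0],[-7.2,13.6,0],[-9,17,0]],"turn":[[0,0,-2],[0,0,-4],[0,0,-6],[0,0,-8],[0,0,-10.5]],"gripper":[0.9,0.9,0.9,0.9,0.9]}' >/dev/null
python3 -m crank '{"travel":[[-1.6,2.9,0],[-2.8,5.2,0],[-3.6,6.3,0],[-3.6,6.3,-2],[-3.6,6.3,-4]],"turn":[[0,0,0],[0,0,0],[0,0,0],[0,0,0],[0,0,0]],"gripper":[0.9,0.9,0.9,0.9,0.9]}'
python3 - <<'E'
from h import *
f=grab('wrist'); s=bot.observe(); print(s['position'],s['tool_rot'],abs(s['qd']).max())
G=((60,90,30),(90,255,255)); e=cc(f,*G,(260,0,370,260),60); print(e.round(1)); print(onz(f,e[:,:2],.016).round(4))
cv2.imwrite('pics/g4.png',cv2.resize(f['bgr'][60:400,160:480],None,fx=1.6,fy=1.6))
E
```

```text
clock: 17.3
position: [0.3924, 0.3453, 0.1224]
tool_rot: [3.14, -0.001, 1.898]
force: [0.4, -0.9, -1.2]
grip_width: 0.0217
finger_force: 49.2
[0.39136133 0.34407195 0.11945999] [-3.13970900e+00  1.27475820e-03  1.89731449e+00] 0.08467052046632062
[[321.5 201.   34.4  35.4]]
[[0.3928 0.3451 0.016 ]]
```

View pics/g4.png

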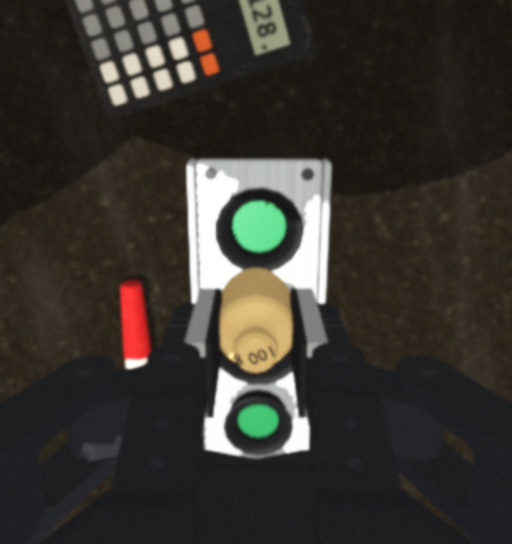

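"100 g" is centred in front of the third cup. I check its axis against the TCP.

```bash
python3 - <<'E'
from h import *
f=grab('wrist'); s=bot.observe(); p=s['position']; print(p,abs(s['qd']).max())
for zf in(p[2]-.0133,): 
    A=feet(f,(280,200,360,300),[.012],zf=zf); print(A.round(4), 'axis-TCP',A[:,4:6]-p[:2])
e=cc(f,(60,90,30),(90,255,255),(260,100,370,250),60); print(onz(f,e[:,:2],.016).round(4))
E
```

```text
[0.39156279 0.34390276 0.12074982] 0.05048536321482487
[[3.196819e+02 2.259889e+02 3.193612e+02 2.930161e+02 3.896000e-01
  3.447000e-01 5.990000e-02 4.804730e+01]] axis-TCP [[-0.00193928  0.00078805]]
[[0.3927 0.3447 0.016 ]]
```

```bash
python3 -m crank '{"travel":[[0.1,0,-1.5],[0.1,0,-3],[0.1,0,-4.5],[0.1,0,-6],[0.1,0,-7]],"turn":[[0,0,0],[0,0,0],[0,0,0],[0,0,0],[0,0,0]],"gripper":[0.9,0.9,0.9,0.9,0.9]}'
python3 -m crank '{"travel":[[0,0,-0.5],[0,0,-1],[0,0,-1.5],[0,0,-1.8],[0,0,-2]],"turn":[[0,0,0],[0,0,0],[0,0,0],[0,0,0],[0,0,0]],"gripper":[0.9,0.9,0.9,0.9,0.9]}'
python3 -m crank '{"travel":[[0,0,-0.05],[0,0,-0.1],[0,0,-0.15],[0,0,-0.2],[0,0,-0.2]],"turn":[[0,0,0],[0,0,0],[0,0,0],[0,0,0],[0,0,0]],"gripper":[0.9,0.9,0.9,0.9,0.9]}'
```

```text
clock: 17.9
position: [0.3936, 0.3449, 0.0522]
tool_rot: [3.141, -0.0, 1.897]
force: [-0.7, -0.3, -1.2]
grip_width: 0.0218
finger_force: 49.2
clock: 18.4
position: [0.3932, 0.3452, 0.0317]
tool_rot: [3.142, -0.0, 1.897]
force: [0.2, -0.2, -1.1]
grip_width: 0.0218
finger_force: 49.2
clock: 18.9
position: [0.3931, 0.3452, 0.0298]
tool_rot: [-3.142, -0.0, 1.897]
force: [-0.1, 0.4, -2.1]
grip_width: 0.0218
finger_force: 49.2
```

```bash
python3 -m crank '{"travel":[[0,0,-0.05],[0,0,-0.05],[0,0,-0.1],[0,0,-0.1],[0,0,-0.1]],"turn":[[0,0,0],[0,0,0],[0,0,0],[0,0,0],[0,0,0]],"gripper":[0.9,0.9,0.9,0.9,0.9]}'
```

```text
clock: 19.4
position: [0.3932, 0.3452, 0.0292]
tool_rot: [3.141, -0.0, 1.897]
force: [-2.8, -2.0, 12.1]
grip_width: 0.0219
finger_force: 50.6
```

The foot is on the floor. I release it, rise and go on to the second weight.

```bash
python3 -m crank '{"travel":[[0,0,0.05],[0,0,0.05],[0,0,0.05],[0,0,0.05],[0,0,0.05]],"turn":[[0,0,0],[0,0,0],[0,0,0],[0,0,0],[0,0,0]],"gripper":[0.9,0.7,0.5,0.3,0]}'
python3 -m crank '{"travel":[[0,0,0],[0,0,2],[0,0,5],[0,0,9],[0,0,13]],"turn":[[0,0,0],[0,0,0],[0,0,0],[0,0,0],[0,0,0]],"gripper":[0,0,0,0,0]}'
python3 -m crank '{"travel":[[1.6,-3,0],[3.6,-6.6,0],[5.6,-10.2,0],[7.6,-13.8,0],[9.6,-17.4,0]],"turn":[[0,0,2],[0,0,4],[0,0,6],[0,0,8],[0,0,10.5]],"gripper":[0,0,0,0,0]}' >/dev/null
python3 -m crank '{"travel":[[2,-3.7,0],[4,-7.4,0],[6,-11.1,0],[8,-14.8,0],[10,-18.5,0]],"turn":[[0,0,0],[0,0,0],[0,0,0],[0,0,0],[0,0,0]],"gripper":[0,0,0,0,0]}'
python3 - <<'E'
from h import *
s=grab('side'); cv2.imwrite('pics/s5.png',s['bgr']); w=grab('wrist'); cv2.imwrite('pics/w6.png',w['bgr'])
A=feet(w,(270,15,370,245),[.01,.015,.015]); print(A.round(4))
a=cv2.resize(s['bgr'][190:300,310:450],(560,440)); b=cv2.resize(w['bgr'][0:400,220:420],(220,440))
cv2.imwrite('pics/g5.png',np.hstack([a,b]))
E
```

```text
clock: 19.9
position: [0.3931, 0.3452, 0.0292]
tool_rot: [-3.141, 0.0, 1.897]
force: [-0.6, -0.0, 0.2]
grip_width: 0.0681
finger_force: 0.0
clock: 20.4
position: [0.3929, 0.3448, 0.1605]
tool_rot: [-3.141, 0.001, 1.897]
force: [0.1, 0.3, 0.4]
grip_width: 0.0852
finger_force: 0.0
clock: 21.4
position: [0.5897, -0.0155, 0.1593]
tool_rot: [3.142, -0.0, 2.081]
force: [-0.1, 0.1, 0.0]
grip_width: 0.0856
finger_force: 0.0
[[ 2.916070e+02  4.313540e+01  2.838769e+02  2.361230e+01  4.980000e-01
   8.610000e-02  6.290000e-02  2.174780e+01]
 [ 3.199104e+02  1.469792e+02  3.200681e+02  1.690138e+02  5.791000e-01
  -1.100000e-03  3.350000e-02  2.104960e+01]]
```

View pics/g5.png

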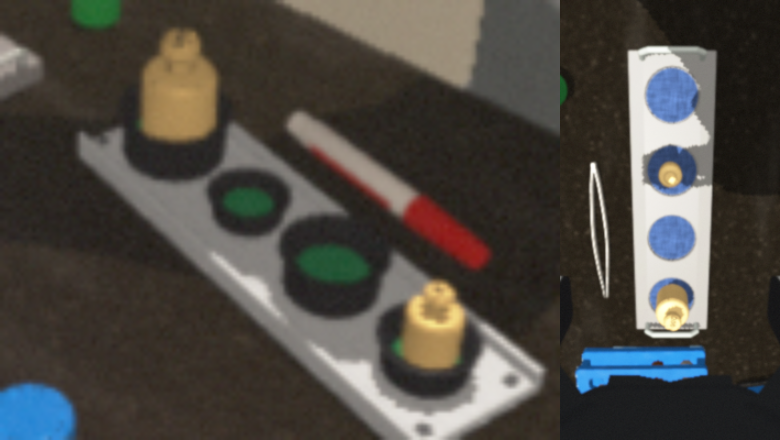

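The 100 g weight stands in its cup, and the wrist view shows the smallest and second still on the carrier. Now the second.

```bash
python3 -m crank '{"travel":[[1.5,-2.8,0],[3.2,-6,0],[4.8,-8.9,0],[4.8,-8.9,-2],[4.8,-8.9,-5]],"turn":[[0,0,0],[0,0,0],[0,0,0],[0,0,0],[0,0,0]],"gripper":[0,0,0,0,0]}' >/dev/null
python3 -m crank '{"travel":[[0,0,-2],[0,0,-4],[0,0,-5],[0,0,-5],[0,0,-5]],"turn":[[0,0,0],[0,0,0],[0,0,0],[0,0,0],[0,0,0]],"gripper":[0,0,0,0,0]}'
python3 - <<'E'
from h import *
w=grab('wrist'); s=bot.observe(); print(s['position'],s['tool_rot'])
E
```

```text
clock: 22.5
position: [0.6375, -0.1028, 0.06]
tool_rot: [3.141, 0.0, 2.081]
force: [1.1, -0.3, 0.9]
grip_width: 0.0856
finger_force: 0.0
[ 0.63762469 -0.10289602  0.06027639] [3.14066924e+00 6.99058885e-04 2.08050235e+00]
```

```bash
python3 -m crank '{"travel":[[0,-0.1,-1],[0,-0.1,-2],[0,-0.1,-3],[0,-0.1,-3.5],[0,-0.1,-3.5]],"turn":[[0,0,0],[0,0,0],[0,0,0],[0,0,0],[0,0,0]],"gripper":[0,0,0,0,0]}'
python3 -m crank '{"travel":[[0,0,0],[0,0,0],[0,0,0],[0,0,0],[0,0,0]],"turn":[[0,0,0],[0,0,0],[0,0,0],[0,0,0],[0,0,0]],"gripper":[0.2,0.4,0.5,0.6,0.7]}'
python3 -m crank '{"travel":[[0,0,0],[0,0,0],[0,0,0],[0,0,0],[0,0,0]],"turn":[[0,0,0],[0,0,0],[0,0,0],[0,0,0],[0,0,0]],"gripper":[0.8,0.8,0.8,0.8,0.8]}'
python3 -m crank '{"travel":[[0,0,0.5],[0,0,1.5],[0,0,3],[0,0,5],[0,0,7]],"turn":[[0,0,0],[0,0,0],[0,0,0],[0,0,0],[0,0,0]],"gripper":[0.8,0.8,0.8,0.8,0.8]}'
```

```text
clock: 23.05
position: [0.6366, -0.1038, 0.0232]
tool_rot: [-3.14, -0.001, 2.081]
force: [0.0, -0.2, -0.4]
grip_width: 0.0852
finger_force: 0.0
clock: 23.55
position: [0.6374, -0.1038, 0.0249]
tool_rot: [3.141, 0.0, 2.081]
force: [-1.2, 1.3, 4.9]
grip_width: 0.0279
finger_force: 48.9
clock: 24.05
position: [0.6374, -0.1038, 0.0248]
tool_rot: [3.141, 0.0, 2.081]
force: [-0.8, 0.7, 8.3]
grip_width: 0.0277
finger_force: 49.0
clock: 24.55
position: [0.6372, -0.1039, 0.0962]
tool_rot: [3.141, 0.0, 2.08]
force: [0.7, 0.3, -1.5]
grip_width: 0.0272
finger_force: 49.7
```

```bash
python3 -m crank '{"travel":[[0,0,2],[0,0,4],[-0.7,1.2,6],[-2,3.5,7],[-3.7,6.5,7]],"turn":[[0,0,0],[0,0,0],[0,0,0],[0,0,0],[0,0,0]],"gripper":[0.8,0.8,0.8,0.8,0.8]}' >/dev/null
python3 -m crank '{"travel":[[-1.7,3,0],[-3.5,6,0],[-5.2,9,0],[-7,12,0],[-8.8,15.1,0]],"turn":[[0,0,-1],[0,0,-2],[0,0,-3],[0,0,-4],[0,0,-5]],"gripper":[0.8,0.8,0.8,0.8,0.8]}' >/dev/null
python3 -m crank '{"travel":[[-1.7,3,0],[-3.5,6,0],[-5.2,9,0],[-7,12,0],[-8.6,15,0]],"turn":[[0,0,-1],[0,0,-2],[0,0,-3],[0,0,-4],[0,0,-5.5]],"gripper":[0.8,0.8,0.8,0.8,0.8]}' >/dev/null
python3 -m crank '{"travel":[[-0.8,1.4,0],[-1.4,2.4,0],[-1.4,2.4,-2],[-1.4,2.4,-4],[-1.4,2.4,-4]],"turn":[[0,0,0],[0,0,0],[0,0,0],[0,0,0],[0,0,0]],"gripper":[0.8,0.8,0.8,0.8,0.8]}' >/dev/null
python3 -m crank '{"travel":[[0,0,0],[0,0,0],[0,0,0],[0,0,0],[0,0,0]],"turn":[[0,0,0],[0,0,0],[0,0,0],[0,0,0],[0,0,0]],"gripper":[0.8,0.8,0.8,0.8,0.8]}'
python3 - <<'E'
from h import *
f=grab('wrist','w7.png'); s=bot.observe(); p=s['position']; print(p,abs(s['qd']).max())
A=feet(f,(280,180,360,300),[.015],zf=p[2]-.0158); print(A.round(4), 'axis-TCP',A[:,4:6]-p[:2])
e=cc(f,(60,90,30),(90,255,255),(260,100,370,250),60); print(e.round(1),onz(f,e[:,:2],.018).round(4))
E
```

```text
clock: 27.05
position: [0.4122, 0.2863, 0.1246]
tool_rot: [3.141, -0.0, 1.897]
force: [0.3, -0.1, -1.8]
grip_width: 0.028
finger_force: 49.9
[0.41221705 0.2862669  0.12452687] 0.0031244838996108155
[[3.194972e+02 2.199994e+02 3.195020e+02 2.990006e+02 4.108000e-01
  2.860000e-01 5.760000e-02 6.000140e+01]] axis-TCP [[-0.00143387 -0.00028888]]
[[322.8 125.   34.6  37.3]
 [321.7 200.8  39.5  42.9]] [[0.3932 0.3462 0.018 ]
 [0.4127 0.2862 0.018 ]]
```

```bash
python3 -m crank '{"travel":[[0.1,0,-1.5],[0.1,0,-3],[0.1,0,-4.5],[0.1,0,-6],[0.1,0,-7]],"turn":[[0,0,0],[0,0,0],[0,0,0],[0,0,0],[0,0,0]],"gripper":[0.8,0.8,0.8,0.8,0.8]}'
python3 -m crank '{"travel":[[0,0,-0.5],[0,0,-0.9],[0,0,-1.3],[0,0,-1.6],[0,0,-1.8]],"turn":[[0,0,0],[0,0,0],[0,0,0],[0,0,0],[0,0,0]],"gripper":[0.8,0.8,0.8,0.8,0.8]}'
python3 -m crank '{"travel":[[0,0,-0.05],[0,0,-0.1],[0,0,-0.15],[0,0,-0.2],[0,0,-0.2]],"turn":[[0,0,0],[0,0,0],[0,0,0],[0,0,0],[0,0,0]],"gripper":[0.8,0.8,0.8,0.8,0.8]}'
python3 -m crank '{"travel":[[0,0,-0.05],[0,0,-0.05],[0,0,-0.1],[0,0,-0.1],[0,0,-0.1]],"turn":[[0,0,0],[0,0,0],[0,0,0],[0,0,0],[0,0,0]],"gripper":[0.8,0.8,0.8,0.8,0.8]}'
```

```text
clock: 27.6
position: [0.413, 0.2861, 0.0535]
tool_rot: [-3.141, 0.0, 1.897]
force: [0.0, -0.2, -1.5]
grip_width: 0.0271
finger_force: 49.9
clock: 28.1
position: [0.4132, 0.2863, 0.0363]
tool_rot: [3.141, -0.0, 1.897]
force: [-0.2, 0.6, -1.6]
grip_width: 0.0273
finger_force: 49.9
clock: 28.6
position: [0.4131, 0.2862, 0.0343]
tool_rot: [-3.142, -0.0, 1.897]
force: [-0.3, -0.1, -2.4]
grip_width: 0.0276
finger_force: 49.9
clock: 29.1
position: [0.4132, 0.2862, 0.0337]
tool_rot: [3.141, -0.0, 1.897]
force: [-2.6, -1.2, 12.2]
grip_width: 0.0274
finger_force: 51.3
```

```bash
python3 -m crank '{"travel":[[0,0,0.05],[0,0,0.05],[0,0,0.05],[0,0,0.05],[0,0,0.05]],"turn":[[0,0,0],[0,0,0],[0,0,0],[0,0,0],[0,0,0]],"gripper":[0.8,0.7,0.5,0.3,0]}'
python3 -m crank '{"travel":[[0,0,0],[0,0,2],[0,0,5],[0,0,9],[0,0,13]],"turn":[[0,0,0],[0,0,0],[0,0,0],[0,0,0],[0,0,0]],"gripper":[0,0,0,0,0]}' >/dev/null
python3 -m crank '{"travel":[[1.5,-2.5,0],[3.2,-5.5,0],[5,-8.6,0],[6.7,-11.6,0],[8.4,-14.6,0]],"turn":[[0,0,2],[0,0,4],[0,0,6],[0,0,8],[0,0,10.5]],"gripper":[0,0,0,0,0]}' >/dev/null
python3 -m crank '{"travel":[[1.7,-3,0],[3.4,-6,0],[5.1,-9,0],[6.8,-12,0],[8,-13.7,0]],"turn":[[0,0,0],[0,0,0],[0,0,0],[0,0,0],[0,0,0]],"gripper":[0,0,0,0,0]}' >/dev/null
python3 -m crank '{"travel":[[0,0,0],[0,0,0],[0,0,0],[0,0,0],[0,0,0]],"turn":[[0,0,0],[0,0,0],[0,0,0],[0,0,0],[0,0,0]],"gripper":[0,0,0,0,0]}'
python3 - <<'E'
from h import *
w=grab('wrist','w8.png'); s=grab('side','s8.png'); p=bot.observe()['position']; print(p)
A=feet(w,(270,100,370,280),[.010]); print(A.round(4))
a=cv2.resize(s['bgr'][190:300,310:450],(560,440)); b=cv2.resize(w['bgr'][0:400,220:420],(220,440))
cv2.imwrite('pics/g6.png',np.hstack([a,b]))
E
```

```text
clock: 29.6
position: [0.4132, 0.2862, 0.0338]
tool_rot: [-3.142, -0.0, 1.897]
force: [0.0, 0.8, 0.4]
grip_width: 0.0704
finger_force: 0.0
clock: 31.6
position: [0.5769, 0.004, 0.1639]
tool_rot: [3.142, -0.0, 2.082]
force: [0.1, -0.2, -0.6]
grip_width: 0.0854
finger_force: 0.0
[0.57704716 0.00364845 0.16385504]
[[3.203565e+02 1.779850e+02 3.206106e+02 2.010263e+02 5.769000e-01
  3.400000e-03 6.350000e-02 2.008710e+01]]
```

View pics/g6.png

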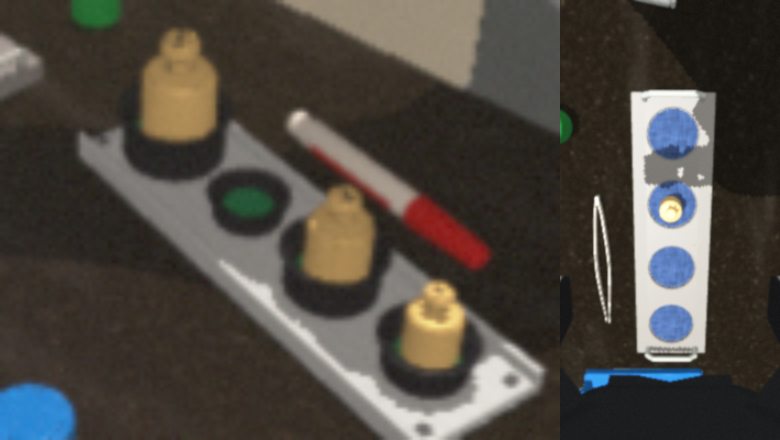

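Three weights stand in their cups. The smallest is at (0.5769,0.0034), right below the TCP.

```bash
python3 -m crank '{"travel":[[0,0,-2],[0,0,-5],[0,0,-8.5],[0,0,-11],[0,0,-12]],"turn":[[0,0,0],[0,0,0],[0,0,0],[0,0,0],[0,0,0]],"gripper":[0,0,0,0,0]}' 40
python3 -m crank '{"travel":[[0,0,-1],[0,0,-2],[0,0,-2.5],[0,0,-2.5],[0,0,-2.5]],"turn":[[0,0,0],[0,0,0],[0,0,0],[0,0,0],[0,0,0]],"gripper":[0,0,0,0,0.1]}'
python3 -m crank '{"travel":[[0,0,0],[0,0,0],[0,0,0],[0,0,0],[0,0,0]],"turn":[[0,0,0],[0,0,0],[0,0,0],[0,0,0],[0,0,0]],"gripper":[0.3,0.5,0.6,0.7,0.75]}'
python3 -m crank '{"travel":[[0,0,0],[0,0,0],[0,0,0],[0,0,0],[0,0,0]],"turn":[[0,0,0],[0,0,0],[0,0,0],[0,0,0],[0,0,0]],"gripper":[0.8,0.9,0.9,0.9,0.9]}'
python3 -m crank '{"travel":[[0,0,0.5],[0,0,1.5],[0,0,3],[0,0,5],[0,0,7]],"turn":[[0,0,0],[0,0,0],[0,0,0],[0,0,0],[0,0,0]],"gripper":[0.9,0.9,0.9,0.9,0.9]}'
```

```text
clock: 32.2
position: [0.576, 0.0033, 0.0417]
tool_rot: [-3.139, -0.001, 2.081]
force: [0.3, 0.4, 0.5]
grip_width: 0.0855
finger_force: 0.0
clock: 32.7
position: [0.5775, 0.0032, 0.0193]
tool_rot: [3.141, 0.0, 2.08]
force: [-0.8, 0.2, -0.5]
grip_width: 0.0774
finger_force: 0.0
clock: 33.2
position: [0.5772, 0.0032, 0.0189]
tool_rot: [3.142, 0.0, 2.081]
force: [0.0, -0.0, 0.3]
grip_width: 0.0214
finger_force: 0.0
clock: 33.7
position: [0.5772, 0.0032, 0.019]
tool_rot: [3.141, 0.0, 2.08]
force: [-1.9, -0.1, 5.1]
grip_width: 0.0173
finger_force: 38.9
clock: 34.2
position: [0.5773, 0.0031, 0.0906]
tool_rot: [3.141, 0.0, 2.08]
force: [0.1, 0.3, -0.2]
grip_width: 0.0171
finger_force: 39.1
```

```bash
python3 -m crank '{"travel":[[0,0,2],[0,0,4],[-0.5,0.8,6],[-1.5,2.3,7],[-3,4.6,7]],"turn":[[0,0,0],[0,0,0],[0,0,0],[0,0,0],[0,0,0]],"gripper":[0.9,0.9,0.9,0.9,0.9]}' >/dev/null
python3 -m crank '{"travel":[[-1.9,2.9,0],[-3.8,5.9,0],[-5.7,8.8,0],[-7.6,11.8,0],[-9.5,14.7,0]],"turn":[[0,0,-2],[0,0,-4],[0,0,-6],[0,0,-8],[0,0,-10.5]],"gripper":[0.9,0.9,0.9,0.9,0.9]}' >/dev/null
python3 -m crank '{"travel":[[-1.2,1.9,0],[-1.9,3.1,0],[-1.9,3.1,0],[-1.9,3.1,0],[-1.9,3.1,0]],"turn":[[0,0,0],[0,0,0],[0,0,0],[0,0,0],[0,0,0]],"gripper":[0.9,0.9,0.9,0.9,0.9]}' >/dev/null
python3 -m crank '{"travel":[[0,0,0],[0,0,0],[0,0,0],[0,0,0],[0,0,0]],"turn":[[0,0,0],[0,0,0],[0,0,0],[0,0,0],[0,0,0]],"gripper":[0.9,0.9,0.9,0.9,0.9]}'
python3 - <<'E'
from h import *
f=grab('wrist','w9.png'); s=bot.observe(); p=s['position']; print(p,abs(s['qd']).max())
A=feet(f,(280,180,360,300),[.010],zf=p[2]-.010); print(A.round(4), 'axis-TCP',A[:,4:6]-p[:2])
e=cc(f,(60,90,30),(90,255,255),(260,100,370,250),60); print(e.round(1),onz(f,e[:,:2],.015).round(4))
cv2.imwrite('pics/g7.png',cv2.resize(f['bgr'][60:400,160:480],None,fx=1.6,fy=1.6))
E
```

```text
clock: 36.2
position: [0.4332, 0.2271, 0.1588]
tool_rot: [-3.141, 0.0, 1.897]
force: [0.8, -0.3, -0.1]
grip_width: 0.0172
finger_force: 39.1
[0.43316249 0.22715113 0.15877814] 0.0008012556496531918
[[3.195303e+02 2.319958e+02 3.194753e+02 2.900014e+02 4.316000e-01
  2.271000e-01 6.240000e-02 3.602460e+01]] axis-TCP [[-1.53731137e-03 -8.89821707e-05]]
[[320.4 189.4  27.1  27.5]] [[0.4324 0.2273 0.015 ]]
```

View pics/g7.png

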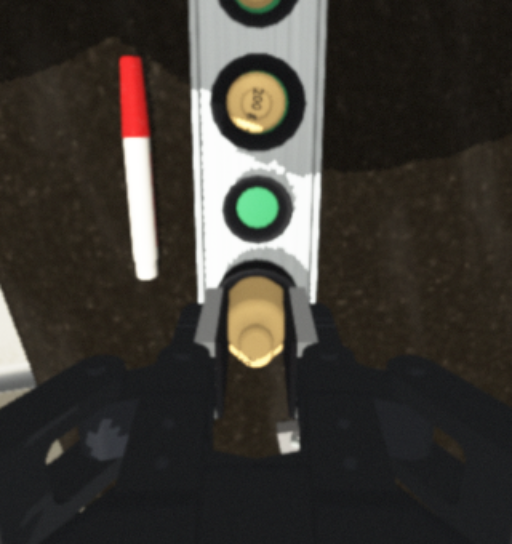

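The smallest hangs over its cup at (0.4324,0.2273), with the 200 g weight well clear behind it. I lower it.

```bash
python3 -m crank '{"travel":[[0,0,-2],[0,0,-4],[0,0,-6.5],[0,0,-8.5],[0,0,-10]],"turn":[[0,0,0],[0,0,0],[0,0,0],[0,0,0],[0,0,0]],"gripper":[0.9,0.9,0.9,0.9,0.9]}'
python3 -m crank '{"travel":[[0,0,-1],[0,0,-1.8],[0,0,-2.5],[0,0,-2.9],[0,0,-3.1]],"turn":[[0,0,0],[0,0,0],[0,0,0],[0,0,0],[0,0,0]],"gripper":[0.9,0.9,0.9,0.9,0.9]}'
python3 -m crank '{"travel":[[0,0,-0.05],[0,0,-0.1],[0,0,-0.15],[0,0,-0.2],[0,0,-0.2]],"turn":[[0,0,0],[0,0,0],[0,0,0],[0,0,0],[0,0,0]],"gripper":[0.9,0.9,0.9,0.9,0.9]}'
python3 -m crank '{"travel":[[0,0,-0.05],[0,0,-0.05],[0,0,-0.1],[0,0,-0.1],[0,0,-0.1]],"turn":[[0,0,0],[0,0,0],[0,0,0],[0,0,0],[0,0,0]],"gripper":[0.9,0.9,0.9,0.9,0.9]}'
```

```text
clock: 36.75
position: [0.4328, 0.227, 0.0576]
tool_rot: [-3.141, 0.0, 1.897]
force: [0.8, 0.5, -0.2]
grip_width: 0.0169
finger_force: 39.1
clock: 37.25
position: [0.4332, 0.2272, 0.0277]
tool_rot: [3.142, -0.0, 1.897]
force: [-1.5, -0.0, 0.5]
grip_width: 0.0169
finger_force: 39.1
clock: 37.75
position: [0.4332, 0.2272, 0.0258]
tool_rot: [3.141, -0.0, 1.897]
force: [0.3, -0.0, 0.4]
grip_width: 0.0167
finger_force: 39.1
clock: 38.25
position: [0.4332, 0.2272, 0.0249]
tool_rot: [3.141, -0.0, 1.897]
force: [-0.1, -0.5, 4.5]
grip_width: 0.0172
finger_force: 39.7
```

The foot has touched down. I release it and move clear, then check all four.

```bash
python3 -m crank '{"travel":[[0,0,0],[0,0,0],[0,0,0],[0,0,0],[0,0,0]],"turn":[[0,0,0],[0,0,0],[0,0,0],[0,0,0],[0,0,0]],"gripper":[0.9,0.7,0.5,0.3,0]}'
python3 -m crank '{"travel":[[0,0,0],[0,0,2],[0,0,5],[0,0,9],[0,0,13]],"turn":[[0,0,0],[0,0,0],[0,0,0],[0,0,0],[0,0,0]],"gripper":[0,0,0,0,0]}'
python3 -m crank '{"travel":[[0,0,2],[0,0,4],[0,0,6],[0,0,7],[0,0,7]],"turn":[[0,0,0],[0,0,0],[0,0,0],[0,0,0],[0,0,0]],"gripper":[0,0,0,0,0]}' >/dev/null
python3 -m crank '{"travel":[[-0.6,1.9,0],[-1.2,3.8,0],[-1.8,5.4,0],[-1.8,5.4,0],[-1.8,5.4,0]],"turn":[[0,0,0],[0,0,0],[0,0,0],[0,0,0],[0,0,0]],"gripper":[0,0,0,0,0]}'
python3 - <<'E'
from h import *
w=grab('wrist','w10.png'); s=grab('side','s10.png')
A=feet(w,(270,60,370,300),[.012,.015,.010,.019],zf=.0175); print(A.round(4))
a=cv2.resize(s['bgr'][190:300,310:450],(560,440)); b=cv2.resize(w['bgr'][60:320,255:385],(220,440))
cv2.imwrite('pics/g8.png',np.hstack([a,b]))
E
```

```text
clock: 38.75
position: [0.4331, 0.2272, 0.0247]
tool_rot: [-3.142, 0.0, 1.897]
force: [0.6, 0.9, -0.1]
grip_width: 0.0679
finger_force: 0.0
clock: 39.25
position: [0.4328, 0.2268, 0.156]
tool_rot: [-3.141, 0.0, 1.897]
force: [-0.6, 0.6, -0.8]
grip_width: 0.0855
finger_force: 0.0
clock: 40.25
position: [0.4149, 0.2808, 0.2239]
tool_rot: [-3.14, 0.001, 1.898]
force: [-1.0, -0.7, 0.8]
grip_width: 0.0855
finger_force: 0.0
[[3.207216e+02 1.047629e+02 3.182784e+02 1.282371e+02 3.861000e-01
  3.685000e-01 7.500000e-03 2.439400e+01]
 [3.196549e+02 1.580052e+02 3.194005e+02 1.900191e+02 4.111000e-01
  2.865000e-01 5.140000e-02 3.003880e+01]
 [3.195593e+02 2.139893e+02 3.194671e+02 2.350020e+02 4.313000e-01
  2.268000e-01 1.193000e-01 1.802180e+01]
 [3.195776e+02 2.559958e+02 3.194492e+02 2.990193e+02 4.522000e-01
  1.651000e-01 1.755000e-01 3.402970e+01]]
```

View pics/g8.png

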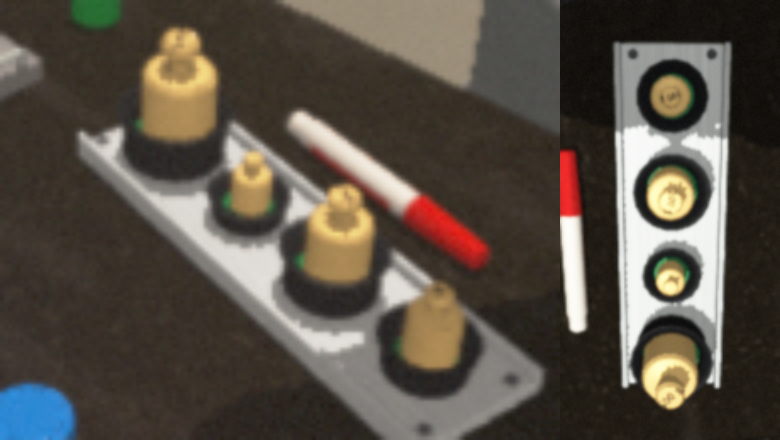

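All four weights stand upright in their own cups, at the measured cup axes, and the gripper is open and clear.

```bash
python3 -c "
from workcell import bot
print(bot.job_done())"
```

```text
the job is handed in; nothing more can be done
None
```

All four brass weights stand upright in their matching cups in the last pictures, released, with the gripper open and clear; I handed the job in at about 40 s, and no verdict came back.

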